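Amber beaker onto the drying peg

TASK

The washed amber glass beaker lies on its side in a slanted draining cradle. Turn it upside down over the free blue drying peg and lower it until its rim is at the drip tray before letting go, so that it stays there mouth down with the peg inside it. Leave the two white beakers where they are.

Things in the scene. Friction and masses are not known exactly. Their poses are not given: they have to be found in the camera images.
- amber_center (a point): Amber glass beaker, a straight cup: 50 mm outside diameter, 80 mm long, 2.5 mm wall, about 80 g. Point: on its axis, half-way along; z axis points out of its mouth. It lies mouth to the robot's right, 20 deg below level, axis 78 mm up, on two rails under its belly (within 17 mm of the axis; flanks free for fingers; the cradle's foot is 6 mm high); low stop at the rim: lift straight up.
- free_peg_foot (a point): Free blue drying peg: fixed, upright, 18 mm diameter, 55 mm tall, round tip, on a grey drip tray 160 x 300 mm, 12 mm thick, with a 4 mm lip. Point: centre of the peg's foot on the tray's top face; z up. A beaker seated over it stands with its rim on the tray (its centre 40 mm above this point) and has 13 mm play all round.
- white_center (a point): White porcelain beaker of the same size (50 x 80 mm) lying in the same kind of cradle; leave it alone. Point: its centre; z axis points out of its mouth. Which beaker has which cradle place varies. (A capped amber bottle, 60 mm wide and 130 mm tall, also stands at the far side of the table, 0.8 m or more ahead of the robot: not part of the job.)
- parked_center (a point): Shorter white beaker (50 mm diameter, 65 mm tall) already upside down on the tray's other peg, 140 mm from the free one; leave it alone. Point: its centre, half-way up; its top is 77 mm above the table.

How it is judged (in metres and radians):
On the way, in this order (a step that is already met when the one before it is completed fails the run):
1. the amber beaker is lifted clear of its cradle (height (world z) of amber_center above 0.11 m), for 0.1 s.
2. still held in the fingers, it is upside down over the free peg with its rim within about 15 mm of the tray (horizontal distance between amber_center and free_peg_foot below 0.02 m and z of amber_center in the frame of free_peg_foot below 0.055 m and angle between amber_center's own z axis and vertical above 2.7 rad and contact force between the fingers and amber above 0.5 N), for 0.1 s.
At the end, for the whole second after the job is handed in: The amber beaker stands mouth down (within 10 degrees) over the free peg, its centre within 18 mm of the peg's axis and 40 mm (give or take 6 mm) above the tray, released and staying there; both white beakers are within 30 mm of where they were (horizontal distance between amber_center and free_peg_foot below 0.018 m and z of amber_center in the frame of free_peg_foot between 0.034 and 0.046 m and angle between amber_center's own z axis and vertical above 2.967 rad and distance of each of white_center, parked_center from where it was at the start of the episode below 0.03 m); the robot touches nothing.
It fails at once if a white beaker is moved by more than 30 mm (distance of any of white_center, parked_center from where it was at the start of the episode above 0.03 m).
It also fails if it takes over 43 s, if anything falls off the work surface, if the arm or the gripper's body presses on something with over 40 N, if the wrist force passes 120 N, or if a joint passes its speed limit or range.

ROBOT

A 7-joint arm with a two-finger parallel gripper is mounted at the origin on the work surface. World frame = base frame: x ahead of the robot, y to its left, z up, the work surface at z = 0. Lengths are in mm, angles in degrees, forces in N, time in s.
With the tool pointing down it reaches from about 350 to 900 mm from the base axis. Payload 8.1 kg.
Tool frame: the origin (TCP) lies at the very end of the fingers, on their centre line; the grasp point (between the pads) lies 19 mm behind it; y points along the fingers, x is the direction in which the jaws open and shut, and the axes are right-handed (so a half turn about y gives the same grasp; the last joint's range is limited). The gripper opens to 92 mm and grips with 3 to 60 N. Pads are 19 mm wide; open, the fingers measure 130 mm over their backs; the gripper's body (75 mm by 190 mm) begins 47 mm behind the grasp point.
Start: joints at [64.71, 24.895, 1.432, 90.138, -0.665, 64.973, -4.303], TCP at [207.699, -589.493, 226.742] pointing down, gripper open.
Joint ranges: [-149.89, 149.89], [-25.12, 119.58], [-72.63, 75.52], [4.76, 147.25], [-75.54, 255.54], [6.69, 114.76], [-157.13, 157.13]. Speed limits (degrees/s): [127.2, 127.2, 172.46, 172.46, 180, 180, 180].

INTERFACE

Orientations are given as [roll, pitch, yaw] about the fixed x, y, z axes, in that order (R = Rz(yaw) Ry(pitch) Rx(roll)).
In Python, from station import r, eoat, solver, cams, order gives the robot as it stands. The module is installed in compiled form; this text tells all that it offers. Calls block until the motion is done:
- r.move_pose(position, orientation): joint-space move of the TCP to a pose.
- r.servo_line(position, rotation=None, velocity=150): straight line of the TCP; rotation=None keeps the orientation; velocity is the mean speed in mm/s.
- r.movej(angles): joint-space move.
- eoat.open_gripper() and eoat.close_gripper(force=None): open the fingers fully, or close them until they stop; force is the grip in N (None keeps the last).
- r.pause(seconds).
- solver.inverse_kinematics(position, orientation): joint angles nearest the present ones, or None.
- r.read_state(): the state.
- cams.capture(name): name is "scene" or "side" or "wrist"; returns (picture, depth): 420x560x3 uint8, red, green, blue; 420x560 float32, mm along the optical axis (not along the pixel's ray), 0 where there is no reading.
- cams.calibration(name): a dict with "vertical_fov" (degrees; the focal length in pixels is half the picture's height over the tangent of half this angle, whatever the lens; pixels are square), "cx", "cy" (the principal point, pixels), "R" (3x3) and "t" (3): a world point X has camera coordinates R X + t. Camera axes: x right, y down, z forward; pixel columns grow to the right and rows downward; lengths in mm; the calibration is good to about 2 mm. A picture is of the moment at which its call begins: read the wrist's pose just before it. calibration takes no time and is no camera call; for the wrist camera it gives the pose at the moment of the call.
A pose or a line that the arm cannot do raises r.PlanningError and nothing moves.
- order.finish_job(): hands the job in, once; it reports no verdict.
The state is a dict: "time": time; "q": joint angles; "qvel": joint speeds; "joint_efforts": joint torques, N m; "position": TCP position; "tcp_rot": TCP orientation; "wrist_force": force on the tool from outside, world axes, zero at the start; "wrist_torque": the same for the moment, N m; "gripper_width": finger opening in mm.
Only numpy, scipy, OpenCV 4.12 (cv2) and the standard library are available. Lean on these libraries where they do the work, as an engineer would, in place of code of your own. Each camera call takes 0.05 s, during which the arm holds its last target. There are 200 camera calls.

## Working session

There is one attempt and no reset: what is moved stays moved. The work goes in short steps, each a Python script; the robot and the scene stay as the last script left them, time stands still between calls to the robot, and variables do not carry over. Pictures are saved under pics/ and viewed, about 8 in all and at most 12, crops included, and the job is handed in when it is done.

```bash
mkdir -p pics; ls
python3 - <<'E'
from station import r,cams
import numpy as np,cv2
print(r.read_state()['time'])
for n in ("scene","side"):
    im,d=cams.capture(n); np.savez(f"{n}0.npz",im=im,d=d,**{k:np.array(v) for k,v in cams.calibration(n).items()})
    cv2.imwrite(f"pics/{n}0.png",im[...,::-1]); print(n,cams.calibration(n),(d>0).mean())
print(r.read_state())
E
```

```text
pics
0.0
scene {'vertical_fov': 47.983430494299085, 'cx': 281.0438690106315, 'cy': 205.7711394867904, 'R': array([[ 0.25138683,  0.96788071,  0.00340484],
       [ 0.59738222, -0.15238782, -0.78734518],
       [-0.76153736,  0.1999622 , -0.61650302]]), 't': array([-179.57811162, -241.61842668, 1479.36673143])} 0.9959268707482993
side {'vertical_fov': 42.41550563090923, 'cx': 280.0582254672859, 'cy': 208.33957380268677, 'R': array([[-0.93273874, -0.36032126, -0.01292417],
       [-0.19675233,  0.53870259, -0.81919963],
       [ 0.30213733, -0.76155637, -0.57336282]]), 't': array([ 526.11581151,  159.84942334, 1103.49134899])} 0.9960416666666667
{'time': 0.1, 'q': array([64.70893371, 24.93026052,  1.43055426, 90.18174172, -0.66696357,
       64.97296719, -4.30376941]), 'qvel': array([ 0.09058661, -0.05192581, -0.00890779, -0.07921998,  0.06139065,
       -0.06363687,  0.00356173]), 'joint_efforts': array([ 2.86147653e-03, -6.69127178e+01,  9.87501070e-01, -3.15148330e+01,
       -6.06552511e-02,  3.73134110e-02,  3.08017121e-06]), 'position': array([ 207.55242321, -589.0687297 ,  226.06169966]), 'tcp_rot': array([-9.00047430e+01,  7.65164008e-02, -7.05929858e+01]), 'wrist_force': array([-0.28831477,  0.66883375, -0.25952383]), 'wrist_torque': array([ 0.02285407, -0.01592453, -0.02581347]), 'gripper_width': 91.65922425091917}
```

View pics/scene0.png

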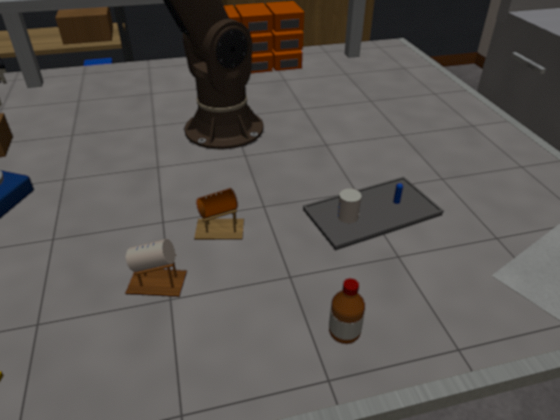

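View pics/side0.png

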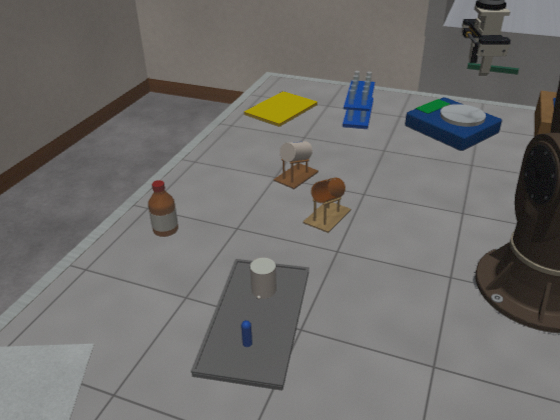

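The scene view shows the amber beaker at about (217,203), white beaker at (152,256), free blue peg at (398,193) and parked beaker at (349,206). The side view shows amber at (328,190), peg at (247,334) and parked beaker at (263,278).

```bash
cat > h.py <<'E'
import numpy as np,cv2
def ray(c,u,v):
    f=210/np.tan(np.radians(float(c['vertical_fov'])/2))
    R=np.array(c['R']);t=np.array(c['t'])
    d=R.T@np.array([(u-c['cx'])/f,(v-c['cy'])/f,1]); return -R.T@t,d
def onz(c,u,v,z):
    o,d=ray(c,u,v); return o+d*(z-o[2])/d[2]
def tri(rays):
    A=np.zeros((3,3));b=np.zeros(3)
    for o,d in rays:
        d=d/np.linalg.norm(d);P=np.eye(3)-np.outer(d,d);A+=P;b+=P@o
    x=np.linalg.solve(A,b)
    return x,[np.linalg.norm((np.eye(3)-np.outer(d,d)/(d@d))@(x-o)) for o,d in rays]
def cloud(c,d):
    f=210/np.tan(np.radians(float(c['vertical_fov'])/2))
    v,u=np.mgrid[:420,:560]; p=np.stack([(u-c['cx'])/f*d,(v-c['cy'])/f*d,d],-1)
    return (p-np.array(c['t']))@np.array(c['R'])
def blob(m,box=None):
    if box:
        k=np.zeros_like(m);x0,y0,x1,y1=box;k[y0:y1,x0:x1]=1;m=m&k
    n,l,s,ce=cv2.connectedComponentsWithStats(m)
    i=1+np.argmax(s[1:,4]); return l==i,s[i],ce[i]
def masks(im):
    h=cv2.cvtColor(im,cv2.COLOR_RGB2HSV)
    return cv2.inRange(h,(3,150,50),(18,255,255)),cv2.inRange(h,(105,150,40),(130,255,255))
E
python3 - <<'E'
from h import *
bx={'scene':[(190,180,245,217),(385,175,410,208)],'side':[(305,170,350,206),(236,315,258,352)]}
A=[];P=[];T=[]
for n in bx:
    c=dict(np.load(f"{n}0.npz"));am,bl=masks(c['im']);pc=cloud(c,c['d'])
    m,s,ce=blob(am,bx[n][0]);print(n,'amber',s,ce,'z78',onz(c,*ce,78).round(1))
    A.append(ray(c,*ce)); q=pc[m]; print(' pts median',np.median(q,0),np.percentile(q,[2,98],axis=0).round(0).tolist())
    m,s,ce=blob(bl,bx[n][1]);print(n,'peg',s,ce,'z39',onz(c,*ce,39.5).round(1)); P.append(ray(c,*ce))
    print(' pts',np.median(pc[m],0).round(1),np.percentile(pc[m],[2,98],axis=0).round(0).tolist())
print(tri(A),tri(P))
E
```

```text
scene amber [197 189  40  28 750] [216.88533333 203.592     ] z78 [477.1 -86.3  78. ]
 pts median [493.17849986 -87.44720972  90.45623488] [[471.0, -127.0, 62.0], [507.0, -48.0, 112.0]]
scene peg [394 184   9  19 105] [397.9047619  192.96190476] z39 [493.9 351.2  39.5]
 pts [498.1 348.3  42.7] [[492.0, 343.0, 15.0], [503.0, 355.0, 66.0]]
side amber [312 178  33  24 340] [327.52941176 190.33823529] z78 [475.8 -82.5  78. ]
 pts median [467.87827721 -51.47416762  90.11465621] [[448.0, -119.0, 73.0], [501.0, -40.0, 108.0]]
side peg [242 321   9  10  62] [245.61290323 324.91935484] z39 [500.2 336.3  39.5]
 pts [490.  355.9  63.2] [[484.0, 349.0, 57.0], [497.0, 361.0, 67.0]]
(array([476.23743134, -85.73003441,  76.54099804]), [np.float64(0.7428092100745826), np.float64(0.7428092100744854)]) (array([498.96215908, 344.6844175 ,  46.26283617]), [np.float64(3.0236814273184), np.float64(3.0236814273184907)])
```

```bash
cat >> h.py <<'E'
from scipy.spatial.transform import Rotation as Ro
def ori(d,x):
    d=np.array(d,float)/np.linalg.norm(d);x=np.array(x,float);x-=d*(x@d);x/=np.linalg.norm(x)
    return Ro.from_matrix(np.stack([x,d,np.cross(x,d)],1)).as_euler('xyz',degrees=True)
def dirn(yaw,phi): # approach vector, horizontal heading yaw, phi below level
    y,p=np.radians([yaw,phi]); return np.array([np.cos(y)*np.cos(p),np.sin(y)*np.cos(p),-np.sin(p)])
def jaw(yaw,s=1): y=np.radians(yaw); return s*np.array([-np.sin(y),np.cos(y),0])
E
python3 - <<'E'
from h import *
from station import solver,r
for n,b in (('scene',(335,188,363,222)),('side',(248,258,278,298))):
    c=dict(np.load(f"{n}0.npz"));pc=cloud(c,c['d']);x0,y0,x1,y1=b;q=pc[y0:y1,x0:x1].reshape(-1,3)
    q=q[(q[:,2]>68)&(q[:,2]<90)];print(n,'parked top',np.median(q,0).round(),len(q))
print('grasp')
for s in (1,-1):
  for ph in (90,100): 
    g=np.array([477,-86,78])+19*dirn(90,ph)
    for dz in (0,170):
      q=solver.inverse_kinematics(g+[0,0,dz],ori(dirn(90,ph),jaw(90,s)));print(s,ph,dz,None if q is None else np.round(q,0))
print('place')
for s in (1,-1):
  for ph in (20,30):
    for yaw in range(-20,100,20):
      d=dirn(yaw,ph);o=ori(d,jaw(yaw,s));out=[]
      for z in (60,150):
        q=solver.inverse_kinematics(np.array([494,350,z])+19*d,o);out.append(None if q is None else np.round(q,0).tolist())
      print(s,ph,yaw,out)
E
```

```text
scene parked top [522. 213.  77.] 285
side parked top [514. 219.  76.] 411
grasp
1 90 0 [ -40.   41.   66.  123.  -51.   50. -122.]
1 90 170 [ -47.   20.   67.  112.  -21.   62. -151.]
1 100 0 [ -47.   41.   66.  124.  -43.   42. -135.]
1 100 170 [ 44.  22. -61. 107.  31.  68. 151.]
-1 90 0 [ 26.  28. -29. 118.  21.  39. -16.]
-1 90 170 [ 31.  15. -33. 107.   9.  61.  -6.]
-1 100 0 [ 17.  27. -26. 119.  33.  42. -33.]
-1 100 170 [ 25.  15. -35. 108.  21.  63. -19.]
place
1 20 -20 [[-40.0, 65.0, -48.0, 117.0, 98.0, 111.0, -79.0], [-36.0, 58.0, -56.0, 118.0, 95.0, 115.0, -71.0]]
1 20 0 [[-49.0, 57.0, -30.0, 133.0, 112.0, 96.0, -87.0], [-42.0, 47.0, -41.0, 134.0, 107.0, 95.0, -75.0]]
1 20 20 [[-47.0, 58.0, -20.0, 145.0, 140.0, 97.0, -91.0], None]
1 20 40 [None, None]
1 20 60 [[27.0, 78.0, -62.0, 138.0, 190.0, 47.0, -19.0], [25.0, 59.0, -62.0, 140.0, 192.0, 44.0, -39.0]]
1 20 80 [[35.0, 77.0, -65.0, 125.0, 231.0, 10.0, -50.0], [-47.0, 58.0, 54.0, 133.0, 248.0, 110.0, -109.0]]
1 30 -20 [[-37.0, 59.0, -49.0, 118.0, 95.0, 100.0, -74.0], [-30.0, 54.0, -61.0, 117.0, 92.0, 106.0, -65.0]]
1 30 
[... 971 characters left out ...]
, 10.0, 130.0], [-47.0, 58.0, 54.0, 133.0, 248.0, 110.0, 71.0]]
-1 30 -20 [[-42.0, 55.0, -41.0, 119.0, 92.0, 92.0, 105.0], [-42.0, 43.0, -41.0, 118.0, 85.0, 88.0, 114.0]]
-1 30 0 [[-46.0, 49.0, -30.0, 133.0, 110.0, 80.0, 101.0], [-46.0, 36.0, -30.0, 133.0, 103.0, 72.0, 111.0]]
-1 30 20 [[-20.0, 59.0, -51.0, 142.0, 136.0, 92.0, 119.0], [-20.0, 40.0, -51.0, 142.0, 128.0, 76.0, 120.0]]
-1 30 40 [[5.0, 66.0, -62.0, 144.0, 160.0, 77.0, 146.0], [5.0, 45.0, -61.0, 144.0, 153.0, 62.0, 136.0]]
-1 30 60 [[16.0, 58.0, -52.0, 138.0, 189.0, 43.0, 140.0], [23.0, 47.0, -62.0, 137.0, 182.0, 32.0, 137.0]]
-1 30 80 [[31.0, 67.0, -63.0, 125.0, 208.0, 7.0, 142.0], [-55.0, 56.0, 65.0, 132.0, 252.0, 103.0, 62.0]]
```

Run:
```python
from h import *
from station import solver,r,cams
r.move_pose([470,-86,270],ori(dirn(90,90),jaw(90,-1)))
c=cams.calibration('wrist'); im,d=cams.capture('wrist'); np.savez('w1.npz',im=im,d=d,**{k:np.array(v) for k,v in c.items()})
cv2.imwrite('pics/w1.png',im[...,::-1]); s=r.read_state(); print(s['time'],s['position'],s['q'].round(1)); print(c)
```

```text
2.2 [469.97148763 -87.27746809 269.79020301] [ 32.2  12.2 -33.2 104.1   7.3  65.9  -3.6]
{'vertical_fov': 61.42499212009902, 'cx': 277.69029979763036, 'cy': 213.9093939859038, 'R': array([[ 9.99998361e-01, -1.74591394e-03,  4.78606193e-04],
       [-1.80954707e-03, -9.56249888e-01,  2.92545513e-01],
       [-5.30921725e-05, -2.92545900e-01, -9.56251480e-01]]), 't': array([-468.34812417, -131.10384689,  406.32994668])}
```

View pics/w1.png

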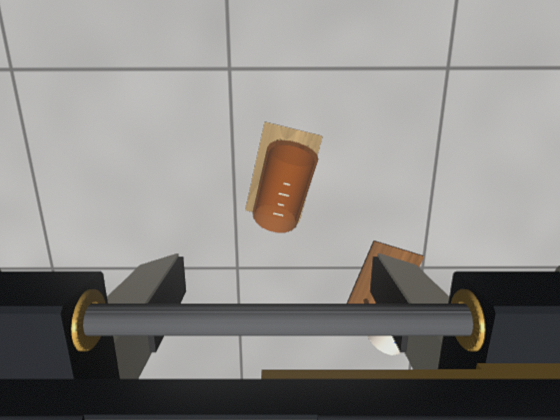

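Wrist view: amber beaker at (285,187), axis leaning about 15° off image vertical, closed end up; white beaker's cradle is at lower right (390,300), out of the fingers' way.

```bash
cat >> h.py <<'E'
def midline(m,frac=.6):
    """fit the midline of an elongated mask: returns centre, unit direction, half length"""
    p=np.argwhere(m)[:,::-1].astype(float);ce=p.mean(0);u=np.linalg.svd(p-ce,full_matrices=False)[2][0]
    if u[1]>0:u=-u
    for _ in range(4):
        n=np.array([-u[1],u[0]]);a=(p-ce)@u;b=(p-ce)@n;lo,hi=a.min(),a.max();mid=(lo+hi)/2
        S=np.arange(mid-frac*(hi-lo)/2,mid+frac*(hi-lo)/2,2);B=[(b[abs(a-s)<1].min()+b[abs(a-s)<1].max())/2 for s in S]
        k,c0=np.polyfit(S,B,1);ce=ce+mid*u+(k*mid+c0)*n;u=u+k*n;u/=np.linalg.norm(u)
    a=(p-ce)@u;return ce,u,a.min(),a.max()
E
python3 - <<'E'
from h import *
c=dict(np.load('w1.npz'));am,_=masks(c['im']);k=cv2.morphologyEx(am,cv2.MORPH_CLOSE,np.ones((7,7)))
m,s,ce=blob(k,(240,110,340,245));print(s,ce)
ce,u,lo,hi=midline(m,.5);print(ce,u,lo,hi)
t=np.tan(np.radians(20));C=onz(c,*ce,78)
P=[onz(c,*(ce+u*s),78) for s in(-25,25)]
for _ in range(10):
    e=P[1]-P[0];e[2]=0;e/=np.linalg.norm(e)
    P=[onz(c,*(ce+u*s),78+t*((p-C)@e)) for s,p in zip((-25,25),P)]
print('ctr',C,'axis heading',np.degrees(np.arctan2(e[1],e[0])),e)
pc=cloud(c,c['d']);q=pc[m];a=(q-C)@e;b=(q-C)@np.array([-e[1],e[0],0])
ok=(q[:,2]>40);print('along',np.percentile(a[ok],[1,99]),'across',np.percentile(b[ok],[1,99]))
for l,h in((-30,-15),(-15,0),(0,15),(15,30)):
    z=q[ok&(a>l)&(a<h)&(abs(b)<6),2];print(l,h,np.median(z).round(1),(78+25/np.cos(np.radians(20))+t*(l+h)/2).round(1))
# tip / ends: model check of the along-axis centre: project rim points
A=np.r_[e*np.cos(np.radians(20))]+[0,0,np.sin(np.radians(20))]
f=210/np.tan(np.radians(float(c['vertical_fov'])/2));N=np.cross(A,[-e[1],e[0],0])
def pr(X):x=c['R']@X+c['t'];return f*x[:2]/x[2]+[c['cx'],c['cy']]
w=np.array([-e[1],e[0],0]);th=np.linspace(0,6.28,60)
for sg in(-40,40):
    E=np.array([(pr(C+A*sg+25*(np.cos(x)*w+np.sin(x)*N))-ce)@u for x in th]);print('pred end',E.min(),E.max())
E
```

```text
[ 258  145   54   87 3058] [284.02517986 186.10431655]
[283.48996579 188.31159324] [ 0.34651395 -0.93804482] -43.53503838922869 43.535038352069016
ctr [474.01972268 -87.08819147  78.        ] axis heading 72.22837351992384 [0.30522376 0.95228066 0.        ]
along [-41.36538497  42.62669015] across [-17.36780764  20.71720485]
-30 -15 95.0 96.4
-15 0 100.3 101.9
0 15 105.5 107.3
15 30 110.9 112.8
pred end -46.37112505259843 -18.371597170477806
pred end 23.491673595588026 47.24296332510152
```

```bash
cat >> h.py <<'E'
def axis(c,m,z0=78,frac=.6,L=25):
    t=np.tan(np.radians(20));ce,u,lo,hi=midline(m,frac);C=onz(c,*ce,z0);P=[onz(c,*(ce+u*s),z0) for s in(-L,L)]
    for _ in range(10):
        e=P[1]-P[0];e[2]=0;e/=np.linalg.norm(e);P=[onz(c,*(ce+u*s),z0+t*((p-C)@e)) for s,p in zip((-L,L),P)]
    return C,np.degrees(np.arctan2(e[1],e[0])),e,(ce,u,lo,hi)
E
python3 - <<'E'
from h import *
c=dict(np.load('w1.npz'));pc=cloud(c,c['d'])
m,s,ce=blob(((pc[...,2]>55)&(c['d']>0)).astype(np.uint8),(225,100,350,245));print(s,ce)
C,h,e,mm=axis(c,m);print(C,h,mm)
q=pc[m];w=np.array([-e[1],e[0],0]);print('along',np.percentile((q-C)@e,[.5,99.5]),'across',np.percentile((q-C)@w,[.5,99.5]))
# pure-depth check: cylinder fit radius 25
from scipy.optimize import least_squares
def res(p):
    a=np.array([np.cos(p[3])*np.cos(p[4]),np.sin(p[3])*np.cos(p[4]),np.sin(p[4])]);v=q-np.array([p[0],-87,p[2]]);return np.linalg.norm(v-np.outer(v@a,a),axis=1)-25
f=least_squares(res,[474,0,78,np.radians(72),np.radians(20)],loss='soft_l1');print(f.x,np.degrees(f.x[3:]),np.median(abs(f.fun)))
E
```

```text
[ 253  139   65   93 4280] [283.4067757  184.52873832]
[473.52048655 -84.5607466   78.        ] 76.49582210024346 (array([283.00251634, 185.86252952]), array([ 0.26634959, -0.96387649]), np.float64(-46.27263478858297), np.float64(46.27263478859379))
along [-44.72085732  44.06366159] across [-23.41940836  24.46105065]
[4.73161825e+02 3.30349111e+02 7.65038452e+01 1.33466839e+00
 3.45742702e-01] [76.47086573 19.8095976 ] 0.4491809906986859
```

Run:
```python
from h import *
from station import solver,r,cams,eoat
hd=76.5;e=np.array([np.cos(np.radians(hd)),np.sin(np.radians(hd)),0]);A=e*np.cos(np.radians(20))+[0,0,np.sin(np.radians(20))]
G=np.array([473.4,-84.6,77.5])+6*A;d=dirn(hd,100);T=G+19*d;o=ori(d,jaw(hd,-1))
r.move_pose(T-90*d,o);r.servo_line(T,velocity=100)
s=r.read_state();print(s['time'],s['position']-T,s['wrist_force'].round(1))
eoat.close_gripper(20);r.pause(.2);s=r.read_state();print(s['time'],s['gripper_width'],s['wrist_force'].round(1),s['q'].round(1))
r.servo_line(T+[0,0,130],velocity=100);r.pause(.2)
s=r.read_state();print(s['time'],s['gripper_width'],s['wrist_force'].round(1),s['q'].round(1),s['position'])
im,_=cams.capture('scene');im2,_=cams.capture('side');cv2.imwrite('pics/lift.png',np.vstack([im[60:300,100:480],im2[60:300,150:530]])[...,::-1])
P=np.array([494,350,0])
for yaw in(-25,-20,-15,-10,-5,0):
    d=dirn(yaw,30);o=ori(d,jaw(yaw,-1))
    print(yaw,[(lambda q:None if q is None else np.round(q).tolist())(solver.inverse_kinematics(P+[0,0,z]+19*d,o)) for z in(58,190)])
```

```text
3.8917 [0.48910553 0.15426873 0.54000281] [-0.7  0.3  0.1]
4.8417 48.3191865404718 [ 5.1 -2.8  2.6] [ 15.8  28.  -25.9 117.6  30.8  44.9 -44.9]
6.4917 48.36389357048033 [-0.1 -0.7 -1.3] [ 20.3  17.9 -30.2 109.9  21.   60.3 -33.9] [473.75821208 -82.3063193  190.46495209]
-25 [[-50.0, 52.0, -30.0, 115.0, 84.0, 85.0, 105.0], [-31.0, 50.0, -61.0, 113.0, 86.0, 107.0, 118.0]]
-20 [[-65.0, 47.0, -9.0, 120.0, 84.0, 67.0, 104.0], [-36.0, 43.0, -51.0, 117.0, 85.0, 95.0, 118.0]]
-15 [[-95.0, 53.0, 33.0, 127.0, 84.0, 34.0, 99.0], [-49.0, 34.0, -30.0, 122.0, 84.0, 78.0, 119.0]]
-10 [[-101.0, 57.0, 43.0, 131.0, 99.0, 26.0, 85.0], [-80.0, 30.0, 12.0, 128.0, 84.0, 53.0, 117.0]]
-5 [[-94.0, 52.0, 32.0, 134.0, 110.0, 36.0, 80.0], [-113.0, 47.0, 65.0, 134.0, 99.0, 15.0, 101.0]]
0 [[-86.0, 49.0, 22.0, 136.0, 117.0, 46.0, 79.0], [-107.0, 38.0, 53.0, 137.0, 111.0, 26.0, 95.0]]
```

View pics/lift.png

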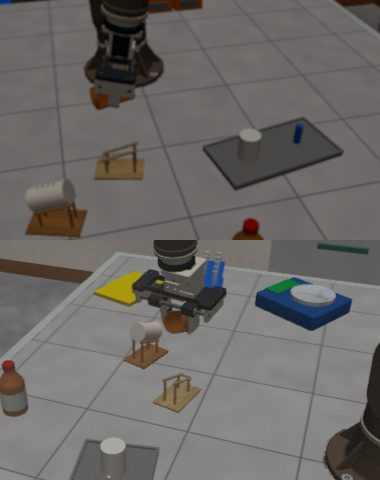

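Both views show the beaker held between the fingers, the cradle empty and the white beakers unmoved.

Run:
```python
from h import *
from station import solver,r,cams,eoat
hd=76.5;o0=ori(dirn(hd,100),jaw(hd,-1));yaw=-18;d=dirn(yaw,30);o1=ori(d,jaw(yaw,-1))
from scipy.spatial.transform import Slerp
S=Slerp([0,1],Ro.from_euler('xyz',[o0,o1],degrees=True))
p0=r.read_state()['position'];G=np.array([492.5,350,180]);p1=G+19*d
r.servo_line([470,-60,300],velocity=150)
for k,p in((.35,[460,50,300]),(.7,[460,180,290]),(1,p1+[0,0,80]),(1,p1)):
    r.move_pose(p,S(k).as_euler('xyz',degrees=True));s=r.read_state();print(s['time'],s['q'].round(0),s['position'].round(),s['gripper_width'])
r.pause(.3);print(r.read_state()['position']-p1)
ims=[]
for n in("scene","side"):
    im,dd=cams.capture(n);np.savez(f"{n}2.npz",im=im,d=dd,**{k:np.array(v) for k,v in cams.calibration(n).items()});ims.append(im)
cv2.imwrite('pics/hover.png',np.vstack([ims[0][40:300,160:540],ims[1][150:400,60:440]])[...,::-1])
```

```text
8.075 [ 21.  -3. -36. 118.   5.  47. -62.] [459.  49. 300.] 48.57888975496893Traceback (most recent call last):
  File "<stdin>", line 9, in <module>
station.PlanningError: the arm cannot take that pose within its joint ranges
```

Run:
```python
from h import *
from station import solver,r
print(r.read_state()['q'].round(),r.read_state()['tcp_rot'])
for yaw in (76.5,50,25,0,-18):
  for ph in (100,90,75,60,45,30):
    d=dirn(yaw,ph);q=[solver.inverse_kinematics(np.array(p)+19*d,ori(d,jaw(yaw,-1))) for p in([460,60,300],[470,200,290],[492.5,350,260])]
    print(yaw,ph,*[None if x is None else x.round().astype(int).tolist() for x in q])
```

```text
[ 21.  -3. -36. 118.   5.  47. -62.] [-77.04102498 -14.16484464 -45.33777694]
76.5 100 [12, 14, -39, 102, 17, 74, -46] [5, 25, -54, 94, 25, 81, -68] [-7, 42, -66, 82, 39, 90, -87]
76.5 90 [14, 10, -32, 105, 6, 67, -34] [7, 18, -46, 99, 14, 68, -56] [-3, 34, -60, 89, 31, 75, -80]
76.5 75 [21, 7, -27, 109, -13, 60, -13] [11, 12, -36, 107, -6, 55, -35] [1, 24, -49, 99, 13, 52, -63]
76.5 60 [22, 8, -16, 114, -33, 60, 10] [16, 9, -30, 114, -30, 48, -8] [6, 19, -43, 109, -13, 35, -37]
76.5 45 [22, 11, -5, 118, -50, 65, 31] [14, 11, -18, 121, -56, 50, 22] [9, 19, -36, 118, -56, 29, 9]
76.5 30 [17, 18, 9, 122, -63, 77, 50] [53, 27, -60, 124, -60, 40, 33] None
50 100 [17, 17, -44, 99, 16, 78, -72] [9, 29, -59, 92, 25, 84, -94] [-9, 40, -58, 80, 31, 88, -107]
50 90 [18, 11, -37, 104, 7, 67, -61] [11, 20, -52, 99, 17, 69, -85] [-4, 33, -58, 89, 29, 74, -105]
50 75 [22, 4, -29, 113, -10, 53, -42] [14, 9, -43, 110, 1, 49, -68] [2, 24, -55, 102, 24, 51, -101]
50 60 [25, 0, -21, 122, -35, 45, -14] [17, 3, -36, 121, -25, 33, -41] [2, 15, -45, 115, 12, 25, -89]
50 45 [9, 0, 5, 131, -63, 46, 19] [-3, 
[... 1058 characters left out ...]
, 24, -61, 119, 79, 64, 150]
0 30 None [-93, 1, 32, 147, 98, 49, 127] [-116, 32, 66, 134, 94, 22, 120]
-18 100 [21, 18, -40, 98, 5, 77, -128] [11, 25, -50, 93, 11, 76, -148] [-51, 27, 23, 88, -18, 74, -132]
-18 90 [21, 11, -41, 104, 8, 67, -130] [9, 19, -49, 99, 15, 69, -152] [-56, 23, 23, 93, -9, 66, -139]
-18 75 [21, 3, -43, 114, 14, 53, -137] [-67, 6, 33, 113, 11, 54, -148] [-73, 20, 34, 102, 3, 54, -152]
-18 60 [30, -4, -55, 124, 28, 39, -153] None [-104, 28, 68, 111, 0, 42, -150]
-18 45 [-107, -23, 49, 140, 71, 68, 155] [-3, 13, -62, 125, 67, 64, 149] [-21, 32, -61, 111, 73, 83, 140]
-18 30 [-35, 0, -20, 146, 85, 56, 130] [-16, 21, -61, 132, 80, 82, 127] [-29, 39, -61, 116, 85, 99, 127]
```

Run:
```python
from h import *
from station import solver,r,cams,eoat
yaw=-18;d=dirn(yaw,30);o1=ori(d,jaw(yaw,-1));G=np.array([492.5,350,180]);p1=G+19*d
q0=r.read_state()['q'];q1=solver.inverse_kinematics(np.array([470,200,290])+19*d,o1);print(q1.round())
for k in(.25,.5,.75,1):
    r.movej(q0+(q1-q0)*k);s=r.read_state();print(s['time'],s['position'].round(),s['tcp_rot'].round(),round(s['gripper_width'],2))
for p in(p1+[0,0,80],p1):
    r.move_pose(p,o1);s=r.read_state();print(s['time'],s['q'].round(0),s['position'].round(),s['gripper_width'])
r.pause(.3);s=r.read_state();print(s['position']-p1,s['tcp_rot']-o1)
ims=[]
for n in("scene","side"):
    im,dd=cams.capture(n);np.savez(f"{n}2.npz",im=im,d=dd,**{k:np.array(v) for k,v in cams.calibration(n).items()});ims.append(im)
cv2.imwrite('pics/hover.png',np.vstack([ims[0][40:300,160:540],ims[1][150:400,60:440]])[...,::-1])
```

```text
[-16.  21. -61. 132.  80.  82. 127.]
8.8833 [408.  44. 242.] [-108.   -4.   29.] 48.38
9.6833 [410.  38. 231.] [-103.   30.   99.] 48.5
10.4833 [452.  81. 248.] [ -57.   35. -172.] 48.49
11.2833 [486. 194. 280.] [ -30.    0. -108.] 48.85
11.95 [-31.  37. -57. 116.  84.  96. 127.] [508. 344. 250.] 48.238440891867555
12.3667 [-34.  45. -54. 119.  88.  96. 118.] [508. 344. 171.] 48.96213365515915
[0.27311275 0.24630827 1.73233769] [ 0.05622057  0.13655262 -0.02579305]
```

View pics/hover.png

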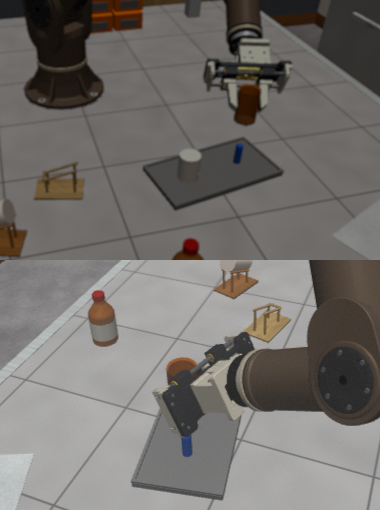

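Hover view: scene shows the amber beaker above and slightly right of the peg (peg at (238,153) of the crop), roughly upright; the side view sees only the beaker's top (182,368), partly behind the gripper. Measure its tilt and position against the peg.

```bash
cat > chk.py <<'E'
from h import *
from scipy.optimize import least_squares
def fit(c,box,zr,x0):
    h=cv2.cvtColor(c['im'],cv2.COLOR_RGB2HSV);am=cv2.inRange(h,(0,120,30),(20,255,255))
    m,s,ce=blob(am,box);q=cloud(c,c['d'])[m];print('blob',s,ce.round(1),len(q),np.percentile(q,[2,50,98],axis=0).round(0).tolist())
    q=q[(q[:,2]>zr[0])&(q[:,2]<zr[1])]
    def res(p):
        a=np.array([p[2],p[3],1]);a/=np.linalg.norm(a);v=q-np.array([p[0],p[1],x0[2]]);return np.linalg.norm(v-np.outer(v@a,a),axis=1)-25
    f=least_squares(res,[x0[0],x0[1],0,0],loss='soft_l1');print('axis at z',x0[2],f.x[:2].round(1),'tilt deg',np.degrees(f.x[2:]).round(1),np.median(abs(f.fun)).round(2))
E
python3 - <<'E'
from chk import *
c=dict(np.load('scene2.npz'));fit(c,(370,110,440,175),(125,220),(492,350,174))
_,bl=masks(c['im']);m,s,ce=blob(bl,(380,170,415,210));q=cloud(c,c['d'])[m];print('peg',s,ce,onz(c,*ce,39.5))
def res(p):return np.hypot(q[:,0]-p[0],q[:,1]-p[1])-9
k=q[:,2]<58;q=q[k];f=least_squares(res,[492,350],loss='soft_l1');print(f.x,len(q),np.median(abs(f.fun)))
E
```

```text
blob [395 124  26  41 764] [407.3 143.6] 764 [[477.0, 327.0, 141.0], [510.0, 341.0, 189.0], [518.0, 368.0, 216.0]]
axis at z 174 [491.2 352.3] tilt deg [-0.4  0.1] 1.3
peg [394 184   9  19 102] [397.88235294 192.94117647] [493.79123943 351.14905216  39.5       ]
[492.19726785 353.38868865] 76 1.0459052265415432
```

Run:
```python
from chk import *
from station import solver,r,cams,eoat
yaw=-18;d=dirn(yaw,30);B=np.array([493.3,351.0,0])+19*d
r.servo_line(B+[0,0,66],velocity=70);s=r.read_state();print(s['time'],s['position']-B,s['wrist_force'].round(1),s['q'].round(),s['gripper_width'])
f0=s['wrist_force']
for z in(63,61,60,59,58,57,56):
    r.servo_line(B+[0,0,z],velocity=15);r.pause(.1);s=r.read_state();df=s['wrist_force']-f0;print(z,s['time'],(s['position']-B)[2].round(1),df.round(1))
    if df[2]>4:break
ims=[]
for n in("scene","side"):
    im,dd=cams.capture(n);np.savez(f"{n}3.npz",im=im,d=dd,**{k:np.array(v) for k,v in cams.calibration(n).items()});ims.append(im)
cv2.imwrite('pics/low.png',np.vstack([ims[0][100:300,240:500],ims[1][200:400,120:380]])[...,::-1])
fit(dict(np.load('scene3.npz')),(365,150,440,220),(25,95),(492,350,52))
```

```text
14.5417 [6.37777783e-02 1.12729907e-01 6.63864833e+01] [-1.1 -0.9 -1.1] [-38.  57. -48. 120.  95.  97. 107.] 48.95125877794827
63 14.9917 63.0 [0.7 0.8 0.4]
61 15.375 61.0 [ 1.   1.  -0.1]
60 15.725 60.0 [0.9 1.5 0.2]
59 16.075 59.2 [0.5 1.1 3.4]
58 16.425 59.2 [-2.6  0.5  9. ]
blob [388 170  23  38 666] [399.1 187.8] 666 [[475.0, 328.0, 18.0], [510.0, 343.0, 69.0], [519.0, 370.0, 94.0]]
axis at z 52 [492. 353.] tilt deg [0.6 1.1] 1.54
```

View pics/low.png

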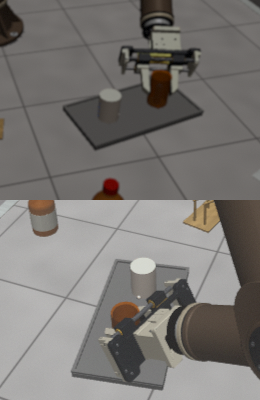

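The beaker stands on the tray over the peg (contact at the expected height, 9 N), and the gripper is clear of the parked beaker. Now I release it and retreat along the approach.

Run:
```python
from chk import *
from station import solver,r,cams,eoat
d=dirn(-18,30);B=np.array([493.3,351.0,0])+19*d
r.servo_line(B+[0,0,59],velocity=15);eoat.open_gripper();r.pause(.3);s=r.read_state();print(s['time'],s['gripper_width'],s['wrist_force'].round(1))
p=s['position']
for L in(120,100,80,70):
    try: r.servo_line(p-L*d,velocity=80);print('back',L);break
    except r.PlanningError as x: print(L,x)
try: r.servo_line(r.read_state()['position']+[0,0,120],velocity=100)
except r.PlanningError as x: print(x)
r.pause(.3);s=r.read_state();print(s['time'],s['position'],s['wrist_force'].round(1))
ims=[]
for n in("scene","side"):
    im,dd=cams.capture(n);np.savez(f"{n}4.npz",im=im,d=dd,**{k:np.array(v) for k,v in cams.calibration(n).items()});ims.append(im)
cv2.imwrite('pics/end.png',np.hstack([ims[0][100:330,100:480],ims[1][100:330,130:510]])[...,::-1])
fit(dict(np.load('scene4.npz')),(365,150,440,220),(25,90),(492,350,52))
```

```text
17.9333 91.9474381015051 [ 0.8 -0.5  0.1]
back 120
21.2333 [410.4542936  377.61474286 229.02394393] [ 0.3 -0.5 -0.4]
blob [388 170  24  38 665] [398.8 188. ] 665 [[477.0, 328.0, 17.0], [509.0, 342.0, 68.0], [519.0, 368.0, 94.0]]
axis at z 52 [491.8 353.2] tilt deg [-0.2 -0.2] 0.97
```

View pics/end.png

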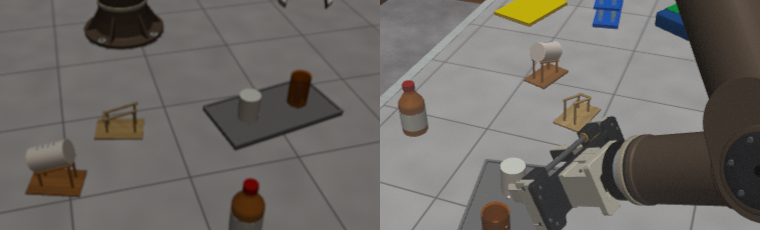

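The amber beaker stands upright on the tray over the peg at (299,90), released, with the gripper clear. The white beakers at (50,156) and (249,105) are in place.

```bash
python3 -c "
from station import order,r
order.finish_job();print(r.read_state()['time'])"
```

```text
the job is handed in; nothing more can be done
the job is handed in; nothing more can be done
```

The amber beaker is now mouth down over the free blue peg, released and standing on the tray. I handed the job in at about 21 s of the 43 s allowed; no verdict was reported.

I gripped the beaker by its flanks at 20 N, lifted it straight up and turned it mouth down. I then lowered it over the peg until it touched the tray, with about 9 N of contact force. After that I opened the fingers, backed out along the approach direction and raised the arm.

**Last checks:**
- **Position:** the beaker's axis measured (491.8, 353.2) mm, against (492.2, 353.4) mm for the peg from the same camera.
- **Tilt and height:** the tilt was under 1°. The top read about 94 mm, against 92 mm expected for a seated beaker.
- **White beakers:** both looked unmoved in the final picture; I judged this by eye, not by measurement.

**Problems and limits:**
- One intermediate turning pose was out of the arm's reach and was refused with nothing moved, so I went around it with a joint-space move.
- The earliest two-camera estimate of the peg disagreed by about 10 mm, because its tip colour gave a partial outline. I used the depth-based estimate instead, and it agreed with the later check to within about 4 mm.
- The side camera was partly blocked by the arm during placing, so the final position comes from the scene camera only.

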